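# Unclip the red work torch and put it on charge

### The arm

A 6-joint arm with a two-finger parallel gripper is mounted at the origin on the work surface. World frame = base frame: x ahead of the robot, y to its left, z up, the work surface at z = 0. Lengths are in mm, angles in degrees, forces in N, time in s.
With the tool pointing down it reaches from about 300 to 850 mm from the base axis. Payload 4.2 kg.
Tool frame: the origin (TCP) lies at the very end of the fingers, on their centre line; the grasp point (between the pads) lies 19 mm behind it (env.tcp_to_grasp is the distance from the TCP to the grasp point, in mm); z points along the fingers, y is the line along which they close (so a half turn about z gives the same grasp; the last joint's range is limited). The gripper opens to 91 mm and grips with 3 to 60 N. Pads are 32 mm wide; open, the fingers measure 118 mm over their backs; the gripper's body (76 mm by 178 mm) begins 60 mm behind the grasp point.
Start: joints at [-71.391, 18.312, 89.639, -0, 72.044, -1.146], TCP at [194.359, -541.173, 213.976] pointing down, gripper open.
Joint ranges: [-177.97, 177.97], [-48.28, 115.42], [12.27, 149.76], [-77.06, 257.06], [2.81, 150.46], [-146.56, 146.56]. Speed limits (degrees/s): [147.25, 147.25, 180, 180, 180, 180].

### API

Orientations are given as [roll, pitch, yaw] about the fixed x, y, z axes, in that order (R = Rz(yaw) Ry(pitch) Rx(roll)).
In Python, from workcell import env gives the robot as it stands.
- The arm moves only by the tool move_arm, never from a script. Its argument "plan" is a list of rows, each a list of 3 entries, a list of its own where there are three numbers: the shift along the world's x, y, z in cm, then the turn about the world's z in degrees, then the closure, from 0 (fully open) to 1 (shut). In form: [[[x, y, z], turn, claw], ...]. A call has 1 to 5 rows; each row shifts and turns the commanded pose from where the row before left it; what a row does not reach is not made up. A row lasts 1/10 s, in which the tool goes at most 50 mm and 8.59 degrees, less where a joint would pass 70% of its speed; a pose out of reach is approached as far as the arm can. A call is refused whole if a number of a shift passes 5 or a number of a turn 8.59, either way. A call with a gripper value outside its range is refused whole. The fingers move at their own pace and stop on an object; "squeeze" is the grip in N (left out, the last holds). Time passes only in rows, so rows that do not move let the fingers close. It gives the time, the measured TCP pose, the force, the opening and the grip force at its end, in the units of the state.
- env.state(): the state, without advancing time (a new reading comes with each control period).
- env.grab_frame(name): name is "scene" or "top"; returns a dict with "frame" (384x512x3 uint8, red, green, blue), "z_map" (384x512 float32, mm along the optical axis (not along the pixel's ray), 0 where there is no reading), "fovy" (degrees; the focal length in pixels is half the picture's height over the tangent of half this angle, whatever the lens; pixels are square), "cx", "cy" (the principal point, pixels), "D" ([k1, k2, p1, p2, k3] as OpenCV has them; the pictures are not rectified), "position" and "orientation" of the camera in the world. Camera axes: x right, y down, z forward; pixel columns grow to the right and rows downward; lengths in mm; the calibration is good to about 2 mm. A picture is of the moment at which its call begins.
- env.job_done(): hands the job in; it is judged then, once.
Trained networks look in a picture, given as the dict that the camera call returned (one of the last four; its "shot" number tells which), for a name from the list of things; names that differ only in an ending like _2 or _b are one class to them, and where a whole thing is asked for, a point or a joint stands for the part that bears it (a point fixed in the world has none). Each returns a list of dicts, best first, with "score" (0 to 1); they miss things now and then, are a little off and sometimes report something else, mostly with a low value. They report only what shows in the picture. A call takes as long as a camera call.
- env.search_frame(picture, label): "point" ([column, row] in pixels, amid what is visible of it).
- env.landmark_of(picture, label): "point" ([column, row] in pixels: a listed point, or the origin of a listed thing).
The state is a dict: "time_s": time; "qpos": joint angles; "qvel": joint speeds; "effort": joint torques, N m; "ee_pos": TCP position; "ee_rot": TCP orientation; "force": force on the tool from outside, world axes, zero at the start; "torque": the same for the moment, N m; "gripper_width": finger opening in mm; "gripper_force": force on a finger pad.
Only numpy, scipy, OpenCV 4.12 (cv2) and the standard library are available. Lean on these libraries where they do the work, as an engineer would, in place of code of your own. Each camera call takes 0.05 s, during which the arm holds its last target. There are 200 camera calls.

### The job

Pull the red torch sideways out of its spring clip in the yellow rack, and stand it gently upright on the round charging pad, with its whole foot within the outer edge of the green ring. Leave the blue torch standing in its clip, and do not push the other things on the bench about.

Things in the scene. Friction and masses are not known exactly. Their poses are not given: they have to be found in the camera images.
- red_torch: Red torch, 140 mm tall, 130 to 250 g, upright, standing on the rack's base plate with its waist in one of the two clips. Origin: centre of its flat underside, z up its axis. Red foot 40 mm in diameter from 0 to 45 mm, aluminium waist 26 mm from 45 to 85 mm, red head 36 mm from 85 to 140 mm, flat lens on top. Foot and head are wider than the clip, so it cannot be drawn out upwards.
- blue_torch: A second torch, of the same shape and size but blue, in the rack's other clip; it stays there. Origin: centre of its underside, z up.
- rack: Fixed yellow torch rack, 120 mm (x) by 260 mm (y), 90 mm high. Origin: centre of its underside. The base plate is 10 mm thick; two posts 26 mm wide, 6 to 22 mm behind the origin (+x), carry the steel C clips. The torch axes stand at x = -20, y = +70 and -70 mm in the rack frame. Both clips open towards the rack's -x axis, roughly towards the robot (rack yaw within 0.4 rad).
- clips (a point): Point midway between the two clips, 75 mm up, on the line joining the torch axes; axes as the rack's. Each clip is 28 mm tall (61 to 89 mm above the bench). Grip the torch by its head and pull level along -x: the sprung jaws resist with up to 20 N over the first 10 mm, then snap open. The jaw ends reach 20 mm in front of the torch axis; a pull of 90 mm is clear of clip and rack.
- pad: Fixed round black charging pad, 120 mm in diameter and 12 mm high, with a flat grey top inside a bright green ring 96 mm in outer diameter. Origin: centre of its underside; its top is 12 mm above that. A short black plug sticks out on one side.
- spray_can: Bystander: standing spray can, 66 mm in diameter, 190 mm tall. Origin: centre of its underside.
- oil_bottle: Bystander: standing blue bottle, 70 mm in diameter, 170 mm tall. Origin: centre of its underside.
- mug: Bystander: white mug, 80 mm in diameter, 95 mm tall. Origin: centre of its underside.
- jar: Bystander: amber jar with a dark lid, 64 mm in diameter, 70 mm tall. Origin: centre of its underside.
- spanner: Bystander: steel spanner 190 mm long, lying on the bench. Origin: its middle, on the underside.
- screwdriver: Bystander: orange screwdriver 200 mm long, lying on the bench. Origin: its middle, on the underside.

How it is judged:
By the outcome, as a careful person would: the job done as asked, in the order asked, and still so for the second after the job is handed in, with the robot touching nothing.
It also fails if it takes over 54 s, if anything falls off the work surface, if the arm or the gripper's body presses on something with over 40 N, if the wrist force passes 120 N, or if a joint passes its speed limit or range.

## Working session

There is one attempt and no reset: what is moved stays moved. The work goes in short steps, Python scripts to look and compute and a tool call to move; the robot and the scene stay as the last step left them, time stands still between calls to the robot, and variables do not carry over. Pictures are saved under pics/ and viewed, at most 10 in all, crops included, and the job is handed in when it is done.

Besides the shell and the picture viewer there is one more tool, called after ">>>" as name(argument=value, ...), one argument or row to a line, values as JSON. move_arm: Moves the arm, as the interface text tells. Its arguments: {"type":"object","properties":{"plan":{"type":"array","items":{"type":"array"}},"squeeze":{"type":"number"}},"required":["plan"]}

```bash
mkdir -p pics; cat > h.py <<'E'
import numpy as np, cv2
from scipy.spatial.transform import Rotation as R
from workcell import env
def K(p):
    h=p["frame"].shape[0]; f=h/2/np.tan(np.radians(p["fovy"])/2)
    return np.array([[f,0,p["cx"]],[0,f,p["cy"]],[0,0,1.]])
def rot(p):
    o=np.array(p["orientation"],float)
    return o if o.shape==(3,3) else R.from_euler('xyz',o,degrees=True).as_matrix()
def ray(p,uv):
    n=cv2.undistortPoints(np.array(uv,float).reshape(-1,1,2),K(p),np.array(p["D"],float)).reshape(-1,2)
    return np.c_[n,np.ones(len(n))]
def at_depth(p,uv,z): return (ray(p,uv)*np.reshape(z,(-1,1)))@rot(p).T+np.array(p["position"])
def at_z(p,uv,z):
    d=ray(p,uv)@rot(p).T; c=np.array(p["position"]); return c+d*((z-c[2])/d[:,2:3])
def cloud(p):
    v,u=np.nonzero(p["z_map"]>0)
    return at_depth(p,np.c_[u,v],p["z_map"][v,u]),p["frame"][v,u],np.c_[u,v]
def save(p,n): cv2.imwrite(f"pics/{n}.png",p["frame"][:,:,::-1])
E
python3 - <<'E'
from h import *
for c in("scene","top"):
    p=env.grab_frame(c); save(p,c+"0")
    print(c,p["position"],p["orientation"],p["fovy"])
    for n,z in [("red_torch",10),("blue_torch",10),("rack",0),("clips",75),("pad",0),("spray_can",0),("oil_bottle",0),("mug",0),("jar",0),("spanner",0),("screwdriver",0)]:
        r=env.landmark_of(p,n)[:2]
        for q in r: print(n,round(q["score"],2),np.round(q["point"]),np.round(at_z(p,[q["point"]],z)[0]))
E
```

```text
scene [1145.35730892 -316.34442872  980.57203183] [-143.98001757    0.59403115   62.87222902] 55.01118373293515
red_torch 0.51 [356. 172.] [587. 316.  10.]
blue_torch 0.8 [313. 182.] [559. 165.  10.]
rack 0.59 [339. 184.] [597. 244.   0.]
clips 0.8 [339. 164.] [574. 244.  75.]
pad 0.68 [196. 237.] [ 565. -253.    0.]
pad 0.38 [362. 122.] [393. 487.   0.]
spray_can 0.96 [405. 162.] [627. 498.  -0.]
oil_bottle 0.63 [116. 265.] [ 546. -491.    0.]
oil_bottle 0.6 [296. 255.] [756. -15.   0.]
jar 0.67 [366. 121.] [396. 501.   0.]
spanner 0.83 [260. 184.] [474.   9.   0.]
screwdriver 0.94 [298. 252.] [753.  -6.   0.]
screwdriver 0.6 [261. 186.] [488.   8.   0.]
top [ 307.08405357  -15.60327511 1408.36180831] [-170.11134906   -0.26536354  -90.28747492] 52.70449408692943
red_torch 0.65 [165. 183.] [591. 318.  10.]
blue_torch 0.51 [207. 197.] [537. 162.  10.]
rack 0.77 [188. 180.] [601. 235.   0.]
clips 0.97 [182. 187.] [561. 241.  75.]
pad 0.83 [319. 192.] [ 556. -249.    0.]
pad 0.45 [383. 195.] [ 543. -487.    0.]
spray_can 0.83 [116. 174.] [626. 501.   0.]
oil_bottle 0.76 [382. 195.] [ 545. -483.    0.]
mug 0.69 [395. 245.] [ 361. -519.    0.]
jar 0.62 [119. 239.] [385. 476.   0.]
spanner 0.8 [249. 216.] [466.  10.   0.]
screwdriver 0.7 [204. 195.] [547. 173.   0.]
screwdriver 0.58 [249. 142.] [749.   7.   0.]
```

View pics/scene0.png

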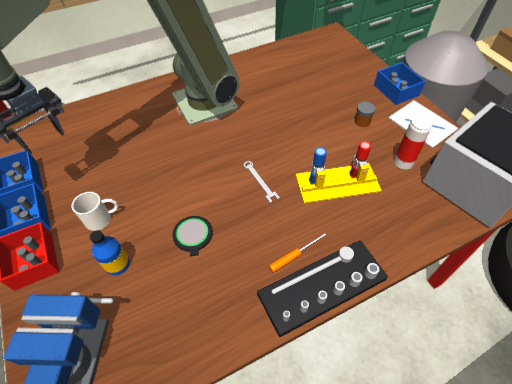

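View pics/top0.png

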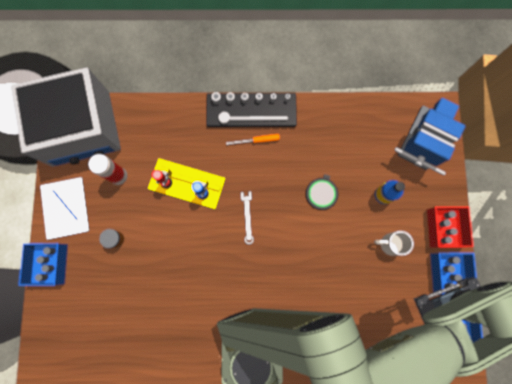

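```bash
python3 - <<'E'
from h import *
from scipy.optimize import least_squares
def circ(P,r):
    return least_squares(lambda c:np.hypot(*(P-c).T)-r,P.mean(0),loss='soft_l1').x
for c in("scene","top"):
    p=env.grab_frame(c); X,C,uv=cloud(p)
    hsv=cv2.cvtColor(p["frame"],cv2.COLOR_RGB2HSV)[uv[:,1],uv[:,0]].astype(int)
    H,S,V=hsv.T
    red=((H<8)|(H>172))&(S>130)&(V>60); blue=(H>100)&(H<130)&(S>110)
    green=(H>45)&(H<80)&(S>120)&(V>80)
    for n,m in(("red",red),("blue",blue)):
        a=m&(X[:,0]>450)&(X[:,0]<700)&(X[:,1]>100)&(X[:,1]<400)&(X[:,2]>95)&(X[:,2]<160)
        P=X[a]; print(c,n,a.sum(),"z",np.round(np.percentile(P[:,2],[5,50,95])), "mean",P.mean(0).round(1))
        t=P[P[:,2]>134]; print(" top",len(t),((t.min(0)+t.max(0))/2).round(1),np.ptp(t,axis=0).round(1),t.mean(0).round(1))
    g=X[green&(abs(X[:,2]-12)<12)&(X[:,1]<-100)]
    gu=uv[green&(abs(X[:,2]-12)<12)&(X[:,1]<-100)]
    q=at_z(p,gu,12); print(c,"ring",len(g),"z",np.median(g[:,2]).round(1),circ(q[:,:2],46).round(1),((q.min(0)+q.max(0))/2).round(1),np.ptp(q,axis=0).round(1))
    y=(H>20)&(H<33)&(S>130)&(V>90)&(X[:,2]>3)&(X[:,2]<20)&(X[:,1]>50)&(X[:,1]<450)&(X[:,0]>450)&(X[:,0]<720)
    P=X[y][:,:2].astype(np.float32); r=cv2.minAreaRect(P); print("rack rect",r, "z",np.median(X[y][:,2]))
E
```

```text
scene red 177 z [101. 131. 151.] mean [600.7 303.5 129.7]
 top 79 [594.8 310.5 143.7] [34.4 37.1 17.2] [598.5 306.2 145.9]
scene blue 156 z [103. 134. 151.] mean [560.5 170.6 131.3]
 top 77 [554.2 176.8 143.2] [36.  35.9 17.8] [558.4 173.  145.6]
scene ring 143 z 12.0 [ 549.7 -258.3] [ 549.9 -258.7   12. ] [97.  96.6  0. ]
rack rect ((592.6629028320312, 238.62673950195312), (261.1080017089844, 123.7228012084961), 73.08307647705078) z 9.501722268862068
top red 59 z [115. 147. 153.] mean [583.  304.6 139.6]
 top 39 [586.8 310.4 145.6] [30.8 34.4 21.7] [585.  306.4 148.5]
top blue 43 z [121. 146. 154.] mean [539.  170.3 141.2]
 top 32 [543.9 174.  144.8] [27.6 26.5 20.2] [539.2 170.9 147.9]Traceback (most recent call last):
  File "<stdin>", line 17, in <module>
  File "h.py", line 15, in at_z
    d=ray(p,uv)@rot(p).T; c=np.array(p["position"]); return c+d*((z-c[2])/d[:,2:3])
      ~~~^^^^^^
  File "h.py", line 11, in ray
    n=cv2.undistortPoints(np.array(uv,float).reshape(-1,1,2),K(p),np.array(p["D"],float)).reshape(-1,2)
      ~~~~~~~~~~~~~~~~~~~^^^^^^^^^^^^^^^^^^^^^^^^^^^^^^^^^^^^^^^^^^^^^^^^^^^^^^^^^^^^^^^^
cv2.error: OpenCV(4.12.0) /io/opencv/modules/calib3d/src/undistort.dispatch.cpp:347: error: (-215:Assertion failed) CV_IS_MAT(_src) && CV_IS_MAT(_dst) && (_src->rows == 1 || _src->cols == 1) && (_dst->rows == 1 || _dst->cols == 1) && _src->cols + _src->rows - 1 == _dst->rows + _dst->cols - 1 && (CV_MAT_TYPE(_src->type) == CV_32FC2 || CV_MAT_TYPE(_src->type) == CV_64FC2) && (CV_MAT_TYPE(_dst->type) == CV_32FC2 || CV_MAT_TYPE(_dst->type) == CV_64FC2) in function 'cvUndistortPointsInternal'
```

The red torch is at about (362,155) in the scene view and (160,178) in the top view. The pad is at (193,234) in the scene view and (322,193) in the top view. The rack rectangle and the torch tops agree: red is at about (594,311), yaw is -16.9°, and the pull direction is (-0.957, 0.291). I'll cross-check the pad in the top view.

```bash
python3 - <<'E'
from h import *
p=env.grab_frame("top")
hsv=cv2.cvtColor(p["frame"],cv2.COLOR_RGB2HSV).astype(int); H,S,V=hsv[...,0],hsv[...,1],hsv[...,2]
m=(H>45)&(H<85)&(S>70)&(V>80); m[:,:290]=0;m[:,350:]=0;m[:165]=0;m[225:]=0
v,u=np.nonzero(m); q=at_z(p,np.c_[u,v],12); print(len(q),((q.min(0)+q.max(0))/2).round(1),np.ptp(q,axis=0).round(1),np.median(p["z_map"][m]))
y=(H>20)&(H<33)&(S>130)&(V>90); X,C,uv=cloud(p)
k=y[uv[:,1],uv[:,0]]&(X[:,0]>450)&(X[:,0]<720)&(X[:,1]>50)&(X[:,1]<420)
print(np.percentile(X[k][:,2],[5,50,95]).round(1)); k&=X[:,2]<30
print(cv2.minAreaRect(at_z(p,uv[k],10)[:,:2].astype(np.float32)))
s=env.state(); print({k:s[k] for k in("ee_pos","ee_rot","gripper_width","force","time_s")})
E
```

```text
163 [ 548.2 -257.4   12. ] [100.4  99.4   0. ] 1416.7748
[ 2.4 11.6 31.4]
((589.7234497070312, 239.0201416015625), (265.6505126953125, 127.4924087524414), 73.11337280273438)
{'ee_pos': array([ 194.37816694, -541.17184155,  213.98757196]), 'ee_rot': array([ 1.79993064e+02, -1.76367760e-04,  1.97571576e+01]), 'gripper_width': 91.11236562307776, 'force': array([-0.04433571, -0.38469902,  0.53575142]), 'time_s': 1.35}
```

>>> move_arm(
  plan=[
    [[2.5,4.0,1.0],0,0],
    [[2.5,4.0,1.0],0,0],
    [[2.5,4.0,1.0],0,0],
    [[2.5,4.0,1.0],0,0],
    [[2.5,4.0,1.0],0,0],
  ],
)

```text
time_s: 1.85
ee_pos: [320.0, -339.5, 264.5]
ee_rot: [180.0, -0.0, 19.7]
force: [0.7, 0.1, -0.0]
gripper_width: 91.4
gripper_force: 0.0
```

>>> move_arm(
  plan=[
    [[1.9,4.4,0],3.6,0],
    [[1.9,4.4,0],3.6,0],
    [[1.9,4.4,0],3.6,0],
    [[1.9,4.4,0],3.6,0],
    [[1.9,4.4,0],3.6,0],
  ],
)

```text
time_s: 2.35
ee_pos: [414.8, -119.3, 264.3]
ee_rot: [179.9, -0.0, 37.9]
force: [1.7, -0.4, 0.0]
gripper_width: 91.2
gripper_force: 0.0
```

>>> move_arm(
  plan=[
    [[1.9,4.4,0],3.6,0],
    [[1.9,4.4,0],3.6,0],
    [[1.9,4.4,0],3.6,0],
    [[1.9,4.4,0],3.6,0],
    [[1.9,4.4,0],3.6,0],
  ],
)

```text
time_s: 2.85
ee_pos: [509.8, 100.9, 264.2]
ee_rot: [180.0, -0.0, 55.9]
force: [0.8, -0.1, 0.5]
gripper_width: 91.2
gripper_force: 0.0
```

>>> move_arm(
  plan=[
    [[1.9,4.4,0],3.6,0],
    [[1.9,4.4,0],3.6,0],
    [[1.9,4.4,0],3.6,0],
    [[1.9,4.4,0],3.6,0],
    [[0,0,0],0,0],
  ],
)

```text
time_s: 3.35
ee_pos: [586.6, 280.1, 262.1]
ee_rot: [-179.9, -0.1, 70.5]
force: [-0.7, -1.4, -0.9]
gripper_width: 91.3
gripper_force: 0.0
```

>>> move_arm(
  plan=[
    [[0.6,3.1,0],2.6,0],
    [[0,0,0],0,0],
    [[0,0,-4.0],0,0],
    [[0,0,-4.0],0,0],
    [[0,0,0],0,0],
  ],
)

```text
time_s: 3.85
ee_pos: [587.6, 302.9, 178.1]
ee_rot: [-179.5, 0.5, 72.7]
force: [0.2, 0.1, -0.1]
gripper_width: 91.0
gripper_force: 0.0
```

```bash
python3 - <<'E'
from h import *
for c in("scene","top"):
    p=env.grab_frame(c); f=p["frame"]
    if c=="scene":
        a=cv2.resize(f[80:230,260:460],None,fx=3,fy=3,interpolation=2)
    else: b=cv2.resize(f[110:260,90:290],None,fx=3,fy=3,interpolation=2)
cv2.imwrite("pics/g1.png",cv2.resize(np.hstack([a,b]),(800,300))[:,:,::-1])
s=env.state(); print(s["ee_pos"],s["ee_rot"])
E
```

```text
[591.39376952 304.97741654 184.55623155] [-1.79990190e+02  3.32871774e-02  7.26957903e+01]
```

View pics/g1.png

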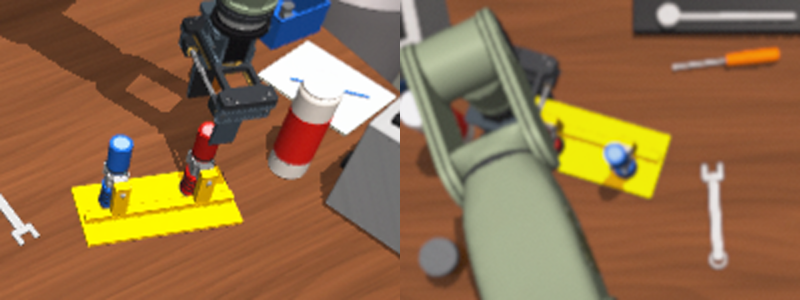

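The open fingers straddle the red torch in front and behind (about (205,120) in the left crop), and the can is clear. I'll correct by a few mm and go down.

>>> move_arm(
  plan=[
    [[0.2,0.6,0],0.4,0],
    [[0,0,-3.0],0,0],
    [[0,0,-3.0],0,0],
    [[0,0,-2.4],0,0],
    [[0,0,0],0,0],
  ],
)

```text
time_s: 4.45
ee_pos: [592.6, 311.6, 98.7]
ee_rot: [-179.9, 0.1, 73.2]
force: [0.1, -0.7, -0.2]
gripper_width: 91.5
gripper_force: 0.0
```

>>> move_arm(
  plan=[
    [[0,0,0],0,0],
    [[0,0,0],0,0],
  ],
)

```text
time_s: 4.65
ee_pos: [595.0, 312.8, 102.9]
ee_rot: [179.8, -0.2, 73.2]
force: [-0.6, 0.3, 0.9]
gripper_width: 91.3
gripper_force: 0.0
```

>>> move_arm(
  plan=[
    [[0,0,0],0,0.4],
    [[0,0,0],0,0.5],
    [[0,0,0],0,0.55],
    [[0,0,0],0,0.6],
    [[0,0,0],0,0.6],
  ],
  squeeze=15,
)

```text
time_s: 5.15
ee_pos: [593.3, 311.8, 100.0]
ee_rot: [180.0, -0.0, 73.2]
force: [-0.3, 0.6, -0.5]
gripper_width: 54.5
gripper_force: 0.0
```

>>> move_arm(
  plan=[
    [[0,0,0],0,0.7],
    [[0,0,0],0,0.7],
    [[0,0,0],0,0.7],
    [[0,0,0],0,0.7],
  ],
)

```text
time_s: 5.55
ee_pos: [591.0, 312.4, 99.9]
ee_rot: [-179.7, 0.1, 73.1]
force: [-5.4, 1.8, 3.1]
gripper_width: 35.6
gripper_force: 15.0
```

>>> move_arm(
  plan=[
    [[0,0,0],0,0.8],
    [[0,0,0],0,0.8],
    [[0,0,0],0,0.8],
  ],
  squeeze=50,
)

```text
time_s: 5.85
ee_pos: [591.0, 312.4, 99.9]
ee_rot: [-179.7, 0.1, 73.1]
force: [-4.8, 2.0, 2.1]
gripper_width: 35.2
gripper_force: 50.0
```

>>> move_arm(
  plan=[
    [[-0.48,0.145,0],0,0.8],
    [[-0.48,0.145,0],0,0.8],
    [[-0.48,0.145,0],0,0.8],
    [[-0.48,0.145,0],0,0.8],
    [[-0.48,0.145,0],0,0.8],
  ],
)

```text
time_s: 6.35
ee_pos: [576.1, 317.5, 101.3]
ee_rot: [179.2, -0.2, 73.2]
force: [7.6, -4.1, -1.9]
gripper_width: 35.3
gripper_force: 50.0
```

>>> move_arm(
  plan=[
    [[-0.96,0.29,0],0,0.8],
    [[-0.96,0.29,0],0,0.8],
    [[-0.96,0.29,0],0,0.8],
    [[-1.44,0.435,0],0,0.8],
    [[-1.44,0.435,0],0,0.8],
  ],
)

```text
time_s: 6.85
ee_pos: [509.8, 336.8, 99.6]
ee_rot: [-179.9, 0.0, 73.2]
force: [-0.4, -0.6, -2.0]
gripper_width: 35.4
gripper_force: 50.0
```

>>> move_arm(
  plan=[
    [[-1.44,0.435,0],0,0.8],
    [[-1.0,0.3,0],0,0.8],
    [[0,0,0],0,0.8],
    [[0,0,0],0,0.8],
  ],
)

```text
time_s: 7.25
ee_pos: [487.5, 344.1, 100.2]
ee_rot: [179.9, -0.0, 73.2]
force: [-0.0, -0.3, -1.7]
gripper_width: 35.3
gripper_force: 50.0
```

```bash
python3 - <<'E'
from h import *
p=env.grab_frame("scene"); f=p["frame"]
cv2.imwrite("pics/g2.png",cv2.resize(f[60:230,230:440],None,fx=3,fy=3,interpolation=2)[:,:,::-1])
s=env.state(); print(s["ee_pos"],s["ee_rot"],s["force"],s["torque"],s["gripper_width"])
E
```

```text
[487.7956774  343.984856   100.15915571] [ 1.79947643e+02 -2.82118986e-02  7.31667051e+01] [-0.09867831 -1.16554614 -1.65016193] [-0.04827297 -0.05746807  0.02139618] 35.63970578902439
```

View pics/g2.png

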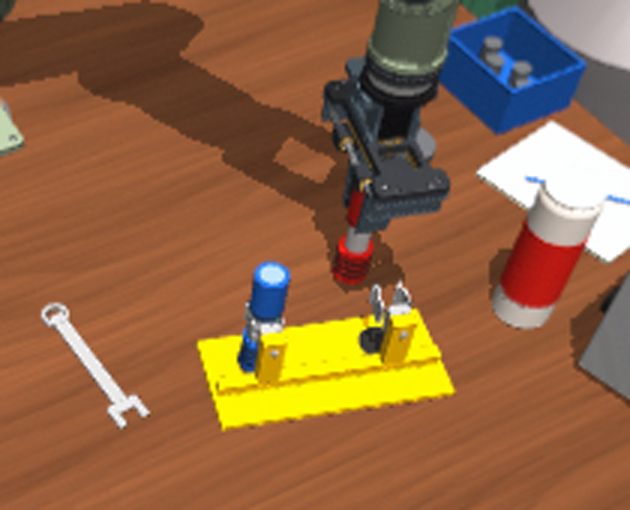

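The torch is out of the clip, hanging at (352,240), and the blue torch and can are untouched. It may be tilted slightly, so I'll measure that over the pad.

>>> move_arm(
  plan=[
    [[0,0,3],0,0.8],
    [[-1,-1,3],0,0.8],
    [[-1,-2,3],0,0.8],
    [[-1,-3,3],0,0.8],
    [[-1,-4,2.5],0,0.8],
  ],
)

```text
time_s: 7.8
ee_pos: [448.1, 243.6, 246.6]
ee_rot: [179.9, -0.1, 73.2]
force: [0.0, -0.7, -2.4]
gripper_width: 35.5
gripper_force: 50.0
```

>>> move_arm(
  plan=[
    [[0,-4.4,0],0,0.8],
    [[0,-4.4,0],0,0.8],
    [[0,-4.4,0],0,0.8],
    [[0,-4.4,0],0,0.8],
    [[1.0,-4.4,0],0,0.8],
  ],
)

```text
time_s: 8.3
ee_pos: [456.7, 21.8, 245.4]
ee_rot: [180.0, -0.0, 73.1]
force: [1.3, 0.3, -1.4]
gripper_width: 35.6
gripper_force: 50.0
```

>>> move_arm(
  plan=[
    [[1.5,-4.4,0],0,0.8],
    [[1.5,-4.4,0],0,0.8],
    [[1.5,-4.4,0],0,0.8],
    [[1.5,-4.4,0],0,0.8],
    [[1.5,-4.0,0],0,0.8],
  ],
)

```text
time_s: 8.8
ee_pos: [532.8, -195.3, 245.0]
ee_rot: [180.0, 0.0, 73.1]
force: [0.6, 1.1, -1.4]
gripper_width: 35.2
gripper_force: 50.0
```

>>> move_arm(
  plan=[
    [[1.2,-3,-2],0,0.8],
    [[0.6,-2,-2],0,0.8],
    [[0,0,-2],0,0.8],
    [[0,0,0],0,0.8],
    [[0,0,0],0,0.8],
  ],
)

```text
time_s: 9.3
ee_pos: [550.4, -242.5, 185.1]
ee_rot: [-180.0, -0.0, 73.1]
force: [0.5, 0.2, -1.1]
gripper_width: 35.5
gripper_force: 50.0
```

```bash
cat > m.py <<'E'
from h import *
import sys
from scipy.optimize import least_squares
s=env.state(); e=np.array(s["ee_pos"]); print(e.round(1),np.round(s["ee_rot"],1),s["force"].round(1),s["gripper_width"])
allP=[]
for c in("scene","top"):
    p=env.grab_frame(c); X,C,uv=cloud(p)
    H,S,V=cv2.cvtColor(p["frame"],cv2.COLOR_RGB2HSV)[uv[:,1],uv[:,0]].astype(int).T
    m=((H<8)|(H>172))&(S>130)&(V>40)&(np.hypot(X[:,0]-e[0],X[:,1]-e[1])<60)&(X[:,2]<e[2]-42)&(X[:,2]>e[2]-100)
    P=X[m]; print(c,len(P), P.mean(0).round(1) if len(P) else "")
    if c=="scene": allP=P; ax=uv[m]; f=p["frame"]; q=p
# cylinder fit, r=20: axis point at z0 and slopes
z0=e[2]-70
def res(a):
    d=np.array([a[2],a[3],1.]); d/=np.linalg.norm(d)
    return np.linalg.norm(np.cross(allP-np.array([a[0],a[1],z0]),d),axis=1)-20
r=least_squares(res,[e[0],e[1],0,0],loss='soft_l1')
print("foot axis at z0 rel tcp",(r.x[:2]-e[:2]).round(1),"tilt deg",np.degrees(r.x[2:]).round(1),"rms",np.sqrt(np.mean(r.fun**2)).round(2))
u,v=ax.mean(0).astype(int); u0,v0=max(u-70,0),max(v-80,0)
cv2.imwrite(sys.argv[1],cv2.resize(f[v0:v0+140,u0:u0+140],None,fx=4,fy=4,interpolation=2)[:,:,::-1])
# projected vertical direction vs foot side edges
w=np.array([[r.x[0],r.x[1],z0-20],[r.x[0],r.x[1],z0+60]])
cam=(w-np.array(q["position"]))@rot(q); pix=cv2.projectPoints(cam,np.zeros(3),np.zeros(3),K(q),np.array(q["D"]))[0][:,0]
print("vertical in crop",((pix-[u0,v0])*4).round())
E
python3 m.py pics/g3.png
```

```text
[ 550.4 -242.5  185.1] [-180.    -0.    73.1] [ 0.5  0.2 -1.1] 35.46178498736939
scene 168 [ 565.4 -245.2  124.8]
top 0 
foot axis at z0 rel tcp [ 1.3 -0.5] tilt deg [-2.5  1. ] rms 2.01
vertical in crop [[285. 329.]
 [266. 264.]]
```

View pics/g3.png

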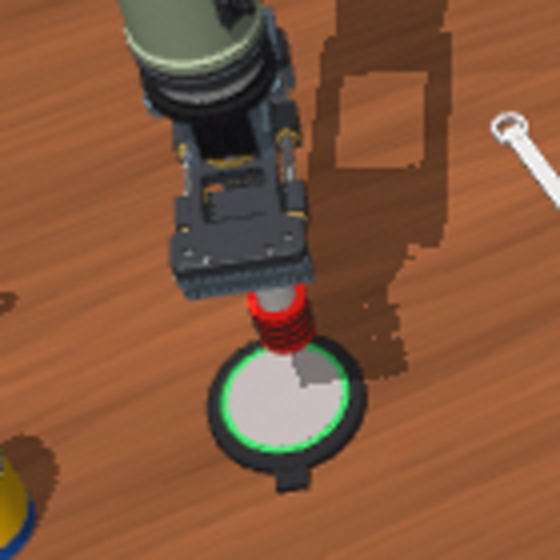

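The torch hangs almost upright, with a tilt of about 2.5° that is within noise. The pad ring is at (285,398) in the crop, so I need about -3 mm in x and -14.5 mm in y, then down. Contact is expected at TCP z of about 102.

>>> move_arm(
  plan=[
    [[-0.3,-1.4,-1.5],0,0.8],
    [[0,0,-2],0,0.8],
    [[0,0,-2],0,0.8],
    [[0,0,-1.5],0,0.8],
    [[0,0,-0.5],0,0.8],
  ],
)

```text
time_s: 9.9
ee_pos: [547.2, -255.6, 109.8]
ee_rot: [-180.0, -0.0, 73.2]
force: [-0.1, 1.0, -1.9]
gripper_width: 35.4
gripper_force: 50.0
```

>>> move_arm(
  plan=[
    [[0,0,0],0,0.8],
    [[0,0,0],0,0.8],
    [[0,0,0],0,0.8],
  ],
)

```text
time_s: 10.2
ee_pos: [548.2, -256.4, 111.4]
ee_rot: [179.8, 0.0, 73.2]
force: [0.0, -0.2, -2.3]
gripper_width: 35.2
gripper_force: 50.0
```

```bash
python3 m.py pics/g4.png
```

```text
[ 548.2 -256.4  111.4] [179.8   0.   73.2] [ 0.  -0.2 -2.3] 35.23266081396918
scene 133 [ 565.1 -259.8   50.9]
top 0 
foot axis at z0 rel tcp [ 1.7 -0.5] tilt deg [-2.1  0.7] rms 1.94
vertical in crop [[283. 323.]
 [264. 266.]]
```

View pics/g4.png

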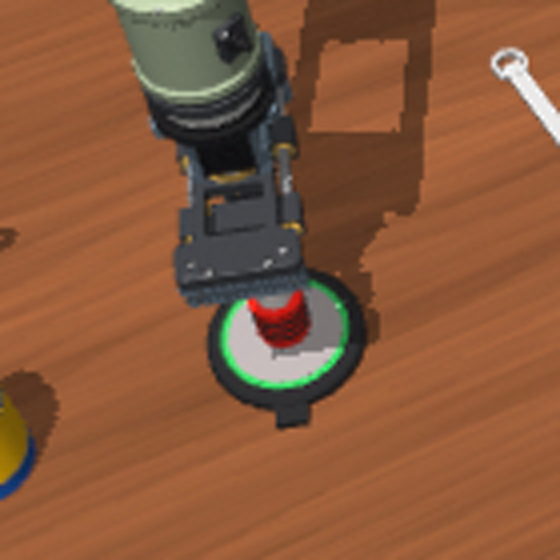

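The foot is over the pad centre. I'll lower it slowly until it touches.

>>> move_arm(
  plan=[
    [[0,0,-0.2],0,0.8],
    [[0,0,-0.2],0,0.8],
    [[0,0,-0.1],0,0.8],
    [[0,0,0],0,0.8],
    [[0,0,0],0,0.8],
  ],
)

```text
time_s: 10.8
ee_pos: [547.3, -256.2, 104.9]
ee_rot: [-180.0, -0.0, 73.2]
force: [0.9, 0.1, -2.4]
gripper_width: 35.6
gripper_force: 50.0
```

>>> move_arm(
  plan=[
    [[0,0,-0.1],0,0.8],
    [[0,0,-0.1],0,0.8],
    [[0,0,0],0,0.8],
    [[0,0,0],0,0.8],
  ],
)

```text
time_s: 11.2
ee_pos: [547.3, -256.2, 102.9]
ee_rot: [180.0, -0.0, 73.2]
force: [0.7, 1.0, -2.0]
gripper_width: 35.8
gripper_force: 50.0
```

>>> move_arm(
  plan=[
    [[0,0,-0.05],0,0.8],
    [[0,0,-0.05],0,0.8],
    [[0,0,0],0,0.8],
    [[0,0,0],0,0.8],
  ],
)

```text
time_s: 11.6
ee_pos: [547.3, -256.2, 102.0]
ee_rot: [180.0, -0.0, 73.2]
force: [-0.1, -0.1, -2.0]
gripper_width: 35.3
gripper_force: 50.0
```

>>> move_arm(
  plan=[
    [[0,0,-0.05],0,0.8],
    [[0,0,0],0,0.8],
    [[0,0,0],0,0.8],
  ],
)

```text
time_s: 11.9
ee_pos: [547.4, -256.2, 101.7]
ee_rot: [180.0, 0.0, 73.2]
force: [-0.8, 1.3, -0.2]
gripper_width: 35.3
gripper_force: 50.0
```

>>> move_arm(
  plan=[
    [[0,0,-0.04],0,0.8],
    [[0,0,0],0,0.8],
    [[0,0,0],0,0.8],
  ],
)

```text
time_s: 12.2
ee_pos: [547.4, -256.2, 101.7]
ee_rot: [180.0, 0.0, 73.2]
force: [-0.8, 0.7, 5.8]
gripper_width: 35.3
gripper_force: 50.0
```

>>> move_arm(
  plan=[
    [[0,0,0],0,0.8],
    [[0,0,0],0,0.8],
    [[0,0,0],0,0.8],
  ],
  squeeze=4,
)

```text
time_s: 12.5
ee_pos: [547.5, -256.2, 101.7]
ee_rot: [180.0, 0.0, 73.2]
force: [-1.8, 0.8, 5.5]
gripper_width: 36.0
gripper_force: 4.0
```

It's firmly on the pad. I'll open gradually.

>>> move_arm(
  plan=[
    [[0,0,0],0,0.58],
    [[0,0,0],0,0.54],
    [[0,0,0],0,0.5],
    [[0,0,0],0,0.4],
    [[0,0,0],0,0.3],
  ],
)

```text
time_s: 13.0
ee_pos: [547.4, -256.2, 100.9]
ee_rot: [-180.0, -0.0, 73.2]
force: [0.2, 0.3, 0.2]
gripper_width: 58.4
gripper_force: 0.0
```

>>> move_arm(
  plan=[
    [[0,0,0],0,0.1],
    [[0,0,0],0,0],
    [[0,0,0],0,0],
    [[0,0,0],0,0],
    [[0,0,0],0,0],
  ],
)

```text
time_s: 13.5
ee_pos: [547.4, -256.2, 101.1]
ee_rot: [180.0, 0.0, 73.2]
force: [0.5, -0.2, -0.3]
gripper_width: 90.9
gripper_force: 0.0
```

>>> move_arm(
  plan=[
    [[0,0,1.5],0,0],
    [[0,0,2.5],0,0],
    [[0,0,3],0,0],
    [[0,0,3],0,0],
    [[0,0,3],0,0],
  ],
)

```text
time_s: 14.0
ee_pos: [547.2, -256.1, 232.3]
ee_rot: [180.0, -0.0, 73.2]
force: [0.8, 0.4, 0.2]
gripper_width: 90.9
gripper_force: 0.0
```

>>> move_arm(
  plan=[
    [[-3,3,1],0,0],
    [[-3,3,0],0,0],
    [[-3,3,0],0,0],
    [[-3,3,0],0,0],
    [[0,0,0],0,0],
  ],
)

```text
time_s: 14.5
ee_pos: [423.3, -133.2, 241.3]
ee_rot: [-179.9, -0.1, 73.3]
force: [0.9, -0.4, 0.6]
gripper_width: 91.3
gripper_force: 0.0
```

```bash
python3 - <<'E'
from h import *
p=env.grab_frame("scene"); save(p,"fin"); X,C,uv=cloud(p)
H,S,V=cv2.cvtColor(p["frame"],cv2.COLOR_RGB2HSV)[uv[:,1],uv[:,0]].astype(int).T
m=((H<8)|(H>172))&(S>130)&(np.hypot(X[:,0]-549,X[:,1]+258)<70)
P=X[m]; t=P[P[:,2]>140]; f=P[(P[:,2]<50)&(P[:,2]>10)]
for q in (t,f): print(len(q),((q.min(0)+q.max(0))/2).round(1),np.ptp(q,axis=0).round(1),q[:,2].max())
E
```

```text
88 [ 549.8 -256.8  147.8] [37.6 35.5 14.4] 155.0279320622658
76 [ 536.9 -258.2   30.6] [66.6 36.  38.3] 49.80105474845129
```

View pics/fin.png

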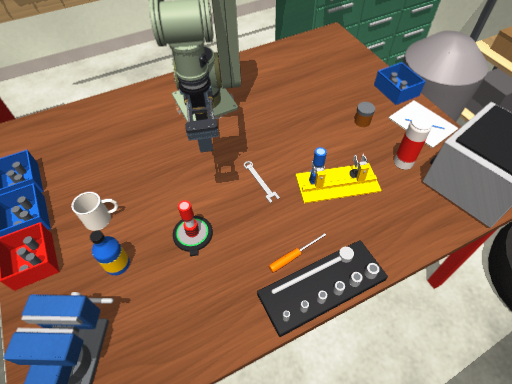

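The red torch stands upright at the centre of the pad (192,232). Its head measures (549.8, -256.8), about 2 mm from the pad centre. The blue torch is still in its clip and the other things have not moved.

```bash
python3 -c "
from workcell import env
print(env.job_done())"
```

```text
the job is handed in; nothing more can be done
None
```

The job is handed in: the red torch stands upright at the centre of the charging pad, inside the green ring, the blue torch is still in its clip, and nothing else was moved; the last look was at 14.5 s.

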